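# Lock the controlled-reagent box

## Robot

A 6-joint arm with a two-finger parallel gripper is mounted at the origin on a cart in front of the work surface, level with it; the furniture and walls round the work are solid. World frame = base frame: x ahead of the robot, y to its left, z up, the work surface at z = 0. Lengths are in mm, angles in rad, forces in N, time in s.
With the tool pointing down it reaches from about 325 to 850 mm from the base axis. Payload 4.4 kg.
Tool frame: the origin (TCP) lies midway between the tips of the shut fingers; the grasp point (between the pads) lies 19 mm behind it; x points along the fingers, z is the direction in which the jaws open and shut, and the axes are right-handed (so a half turn about x gives the same grasp; the last joint's range is limited). The gripper opens to 94 mm and grips with 3 to 60 N. Pads are 16 mm wide; open, the fingers measure 119 mm over their backs; the gripper's body (75 mm by 177 mm) begins 78 mm behind the grasp point.
Start: joints at [-1.379, 0.207, 1.542, -0, 1.393, -0.15], TCP at [193.26, -541.551, 205.447] pointing down, gripper open.
Joint ranges: [-2.73, 2.73], [-0.86, 2.22], [0.23, 2.46], [-1.11, 4.25], [0.08, 2.63], [-2.82, 2.82]. Speed limits (rad/s): [2.79, 2.79, 3.14, 3.14, 3.14, 3.14].

## Interface

Orientations are given as a 3x3 rotation matrix whose columns are the frame's x, y, z axes.
In Python, from station import manip, eyes, order, finder gives the robot as it stands.
- The arm moves only by the tool play_rows, never from a script. Its argument "targets" is a list of rows, each a list of 7 numbers: the shift along the world's x, y, z normalised to -1 to 1, where 1 is 500 mm, then the turn, a rotation vector about the world's x, y, z normalised to -1 to 1, where 1 is 45 degrees, then the finger opening in mm, from 0 to 94. A call has 1 to 10 rows; each row is the pose to reach, as a shift and turn from the pose commanded when the call began; what a row does not reach only later rows make up. A row lasts 1/8 s, in which the tool goes at most 62.5 mm and 10.7 degrees, less where a joint would pass 70% of its speed; a pose out of reach is approached as far as the arm can. A call with a number of a shift or a turn outside -1 to 1 is refused whole. A call with a gripper value outside its range is refused whole. The fingers move at their own pace and stop on an object; "squeeze" is the grip in N (left out, the last holds). Time passes only in rows, so rows that repeat a pose let the fingers close. It gives the time, the measured TCP pose, the force and the opening at its end, in the units of the state.
- manip.state(): the state, without advancing time (a new reading comes with each control period).
- eyes.capture(name): name is "scene" or "top"; returns a dict with "color" (384x512x3 uint8, blue, green, red), "camera_matrix" (3x3 intrinsics, pixels), "extrinsics" (4x4, takes a point from world to camera coordinates). Camera axes: x right, y up, looking along -z (the intrinsics and any distortion apply to the point x, -y, -z); pixel columns grow to the right and rows downward; lengths in mm; the calibration is good to about 2 mm. A picture is of the moment at which its call begins. There is no depth.
- order.hand_in(): hands the job in, once; it reports no verdict.
Trained networks look in a picture, given as the dict that the camera call returned (one of the last four; its "shot" number tells which), for a name from the list of things; names that differ only in an ending like _2 or _b are one class to them, and where a whole thing is asked for, a point or a joint stands for the part that bears it (a point fixed in the world has none). Each returns a list of dicts, best first, with "score" (0 to 1); they miss things now and then, are a little off and sometimes report something else, mostly with a low value. They report only what shows in the picture. A call takes as long as a camera call.
- finder.find_in(picture, target): "xyz" ([x, y, z] in mm, in world coordinates, good to about 4 mm: the middle of the surface that is visible of it).
- finder.silhouettes(picture, target): "mask" (384x512 bool, what is visible of it).
- finder.landmark_of(picture, target): "xyz" ([x, y, z] in mm, in world coordinates, good to about 4 mm: a listed point, or the origin of a listed thing).
The state is a dict: "time": time; "q": joint angles; "joint_vel": joint speeds; "joint_torque": joint torques, N m; "tool_pos": TCP position; "orientation": TCP orientation; "force": force on the tool from outside, world axes, zero at the start; "wrist_torque": the same for the moment, N m; "grip_width": finger opening in mm.
Only numpy, scipy, OpenCV 4.12 (cv2) and the standard library are available. Lean on these libraries where they do the work, as an engineer would, in place of code of your own. Each camera call takes 0.05 s, during which the arm holds its last target.

## Task

Close the lid of the grey lock box, then take the loose steel shackle out of its parking block, put it legs down through the slot in the lid's hasp tab into the two holes of the lock, and press it gently home until the hidden pawl clicks and the shackle stays down by itself when you let go. How far down it clicks differs from lock to lock, so go by feel: it needs only about 10 N, and leaning on it with 40 N or more spoils the lock. Leave everything else on the trolley where it stands.

Things in the scene. Friction and masses are not known exactly. Their poses are not given: they have to be found in the camera images.
- lockbox: grey painted steel box, 130 (x) x 190 (y) x 70 (z) mm, fixed to the trolley; origin under its centre, z up. Its front is the -x side and carries the steel lock, a block 26 (x) x 62 (y) x 46 (z) mm, x from -93 to -67 mm, its top 68 mm above the trolley.
- lid (a joint): hinge of the lid in rad: 0 closed, grows as the front edge rises, starts between 0.35 and 0.8. It turns about the y axis through point lid_hinge. Stiff: the lid stays where it is left and takes about 1 to 5 N near its front edge to push down.
- lid_hinge (a point): on the hinge axis, mid width, at the far (+x) rim of the box, 70 mm above the trolley; axes as the lid, which when closed are those of the lockbox. The closed lid plate runs from here 132 mm towards -x, 194 mm wide, its top 5.5 mm above the axis.
- lid_edge (a point): on the lid's top face, middle of the plate's front edge, 130 mm from the hinge axis; axes as the lid. From here a steel hasp tab, 66 mm wide and 4 mm thick, runs on to 160 mm from the axis; its slot, 16 (x) x 52 (y) mm, lies over the lock's holes when closed, the tab's top then 74.5 mm above the trolley.
- lock_mouth (a point): centre of the lock's top face, midway between its two holes, 68 mm above the trolley; axes as the lockbox. Holes 12 mm dia, vertical, slightly chamfered, 18 mm to either side along y. The pawls click into the legs' notches with the tips 26 to 38 mm below here, differing each time, not visible. About 2 mm past the click is a hard stop, where the force climbs steeply.
- lock_plug (a point): key plug in the middle of the lock's front face, not to be used. Behind it are the hidden works: two spring pawls between the legs, met 10 to 25 mm below the mouth, and an ejector spring, met 8 to 20 mm below. Together they resist with about 2 to 10 N up to the click. Let go before the click, the shackle springs up to less than 22 mm in; clicked, it stays more than 24 mm in.
- shackle: loose U of round steel bar 10 mm dia, 46 mm wide, 91 mm high, about 0.12 kg; origin midway between its two leg tips, z up to the bow (z is up in the parking block), y from leg to leg, x square to the U. Same either way round. Legs 36 mm apart on centre; the lowest 8 mm taper to 2 mm dia; notches on the inner sides 12 to 20 mm up.
- shackle_bow (a point): centre of the bar at the top of the shackle's bow, 86 mm above its origin, axes as the shackle; the bow is a half round over legs straight to 68 mm. Take it here or a little lower, fingers closing along x on the 10 mm bar. Locked, more than 50 mm of the shackle stand above the lock.
- park_block: plastic parking block, 40 (x) x 70 (y) x 34 (z) mm, fixed, origin under its centre; two 12 mm holes 26 mm deep, 36 mm apart along y, in which the shackle stands at the start, tips 8 mm above the trolley; it may lean by up to 0.06 rad.
- tub_red_lid: bystander to be left alone: round tub with a lid, 130 dia x 110 mm; origin under its centre
- carton_tr_1: bystander to be left alone: small carton, 60x90x80 mm; origin under its centre
- coplin_jar: bystander to be left alone: lidded glass staining jar, 62 dia x 118 mm; origin under its centre
- bench_timer: bystander to be left alone: bench timer with three keys, 62x66x21 mm; origin under its centre
- forceps: bystander to be left alone: fine forceps lying on edge, 127 long, 9 high mm; origin under its centre
- strip_pot: bystander to be left alone: capped pot, 43 dia x 87 mm; origin under its centre
- wash_bottle_amber: bystander to be left alone: squeeze wash bottle with bent spout, 60x73x184 mm; origin under its centre
- dropper_bottle_1: bystander to be left alone: dropper bottle, 33 dia x 91 mm; origin under its centre

How it is judged:
By the outcome, as a careful person would: the job done as asked, in the order asked, and still so for the second after the job is handed in, with the robot touching nothing.
It also fails if it takes over 58 s, if anything falls off the work surface, if the arm or the gripper's body presses on something with over 40 N, if the wrist force passes 120 N, or if a joint passes its speed limit or range.

## Working session

There is one attempt and no reset: what is moved stays moved. The work goes in short steps, Python scripts to look and compute and a tool call to move; the robot and the scene stay as the last step left them, time stands still between calls to the robot, and variables do not carry over. Pictures are saved under pics/ and viewed, and the job is handed in when it is done.

Besides the shell and the picture viewer there is one more tool, called after ">>>" in YAML: its name, and indented under it one key for each argument. play_rows: Moves the arm, as the interface text tells. Its arguments: {"type":"object","properties":{"targets":{"type":"array","items":{"type":"array","items":{"type":"number"}}},"squeeze":{"type":"number"}},"required":["targets"]}

```bash
mkdir -p pics; ls
cat > h.py <<'E'
from station import manip, eyes, order, finder
import numpy as np, cv2
def proj(p,pic):
    K=np.array(pic["camera_matrix"]);E=np.array(pic["extrinsics"])
    c=E@np.append(np.array(p,float),1); c=c[:3]*[1,-1,-1]
    u=K@c; return u[:2]/u[2]
def ray(uv,pic):
    K=np.array(pic["camera_matrix"]);E=np.array(pic["extrinsics"])
    d=np.linalg.inv(K)@[uv[0],uv[1],1]; d=d*[1,-1,-1]
    R=E[:3,:3]; return -R.T@E[:3,3], R.T@d
def onz(uv,z,pic):
    o,d=ray(uv,pic); return o+d*(z-o[2])/d[2]
E
python3 - <<'E'
from h import *
s=manip.state(); print({k:np.round(v,3).tolist() for k,v in s.items()})
for n in ["scene","top"]:
    p=eyes.capture(n); cv2.imwrite(f"pics/{n}0.png",p["color"]); print(n,[k for k in p if k!='color'],np.round(ray((256,192),p)[0]))
    for t in ["lockbox","lid_hinge","lid_edge","lock_mouth","shackle","shackle_bow","park_block","lock_plug"]:
        r=finder.landmark_of(p,t); print(t,[(np.round(a["xyz"],1).tolist(),round(a["score"],2), [k for k in a if k not in("xyz","score")]) for a in r[:2]])
E
```

```text
pics
{'time': 0.0, 'q': [-1.378, 0.207, 1.543, 0.0, 1.393, -0.15], 'joint_vel': [0.0, -0.0, 0.002, 0.0, -0.001, 0.0], 'joint_torque': [0.001, -37.088, -28.142, 0.07, 0.036, -0.0], 'tool_pos': [193.12, -540.743, 204.303], 'orientation': [[-0.0, 0.942, 0.336], [0.002, 0.336, -0.942], [-1.0, 0.0, -0.002]], 'force': [-0.465, -0.07, -0.392], 'wrist_torque': [0.006, -0.023, -0.043], 'grip_width': 94.099}
scene ['camera_matrix', 'extrinsics', 'shot'] [-217. -525.  473.]
lockbox [([555.6, 11.0, 0.7], 0.57, [])]
lid_hinge [([619.8, 20.7, 68.0], 0.68, [])]
lid_edge [([512.2, 4.9, 132.8], 0.9, [])]
lock_mouth [([481.2, -9.1, 71.4], 0.96, []), ([669.6, -178.3, 0.5], 0.35, [])]
shackle [([621.9, 22.9, 69.5], 0.7, []), ([472.0, -255.1, 7.0], 0.67, [])]
shackle_bow [([473.4, -254.3, 3.6], 0.64, [])]
park_block [([473.1, -263.2, -3.4], 0.73, [])]
lock_plug [([470.3, -11.1, 41.4], 0.68, [])]
top ['camera_matrix', 'extrinsics', 'shot'] [ 318.  -32. 1102.]
lockbox [([553.6, 9.3, 2.0], 0.86, [])]
lid_hinge [([626.3, 24.8, 67.2], 0.82, [])]
lid_edge [([515.0, -3.0, 134.2], 0.67, [])]
lock_mouth [([483.4, -7.9, 64.3], 0.75, [])]
shackle [([474.1, -261.7, 13.4], 0.44, [])]
shackle_bow [([472.6, -259.4, 94.8], 0.51, [])]
park_block [([557.0, 9.0, 1.4], 0.51, []), ([471.8, -260.3, -0.1], 0.5, [])]
lock_plug [([472.6, -7.8, 42.6], 0.56, [])]
```

View pics/scene0.png

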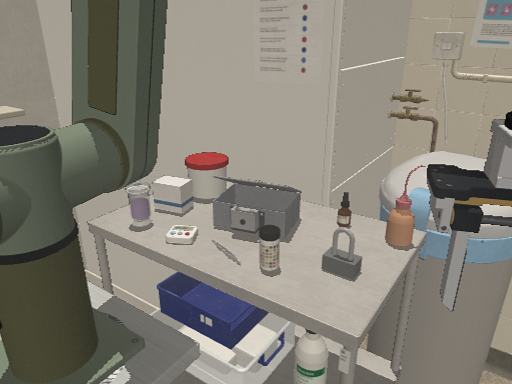

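View pics/top0.png

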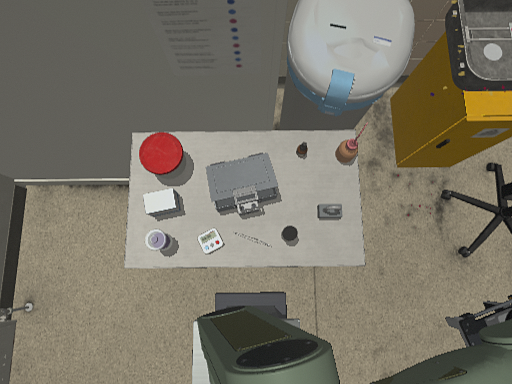

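```bash
cat >> h.py <<'E'
def Rz(a): return np.array([[np.cos(a),-np.sin(a),0],[np.sin(a),np.cos(a),0],[0,0,1]])
def Ry(a): return np.array([[np.cos(a),0,np.sin(a)],[0,1,0],[-np.sin(a),0,np.cos(a)]])
def box(x0,x1,y0,y1,z0,z1):
    P=np.array([[x,y,z] for x in(x0,x1) for y in(y0,y1) for z in(z0,z1)],float)
    E=[(i,j) for i in range(8) for j in range(i+1,8) if bin(i^j).count('1')==1]
    return [(P[i],P[j]) for i,j in E]
def crop(pic,segs,c,w,h,sc,name):
    im=pic["color"]; x0,y0=int(c[0]-w/2),int(c[1]-h/2)
    a=cv2.resize(im[y0:y0+h,x0:x0+w],None,fx=sc,fy=sc,interpolation=cv2.INTER_CUBIC)
    b=a.copy()
    for (p,q,col) in segs:
        f=lambda r:tuple(int(v) for v in np.round((proj(r,pic)-[x0,y0]+0.5)*sc))
        cv2.line(b,f(p),f(q),col,1,cv2.LINE_AA)
    cv2.imwrite(name,np.hstack([a,b]) if w<h*1.3 else np.vstack([a,b]))
def boxsegs(x,y,yaw,lid):
    R=Rz(yaw);o=np.array([x,y,0]);S=[]
    for p,q in box(-65,65,-95,95,0,70): S.append((o+R@p,o+R@q,(0,255,0)))
    for p,q in box(-93,-67,-31,31,22,68): S.append((o+R@p,o+R@q,(0,255,255)))
    L=Ry(lid); h=np.array([65,0,70])   # sign: front (-x) rises
    for p,q in box(-132,0,-97,97,0,5.5): S.append((o+R@(h+L@p),o+R@(h+L@q),(255,0,255)))
    for p,q in box(-160,-130,-33,33,0.5,4.5)+box(-153,-137,-26,26,4.5,4.5): S.append((o+R@(h+L@p),o+R@(h+L@q),(255,255,0)))
    return S
def shsegs(x,y,yaw,z=8,block=True):
    R=Rz(yaw);o=np.array([x,y,0]);S=[]
    if block:
        for p,q in box(-20,20,-35,35,0,34): S.append((o+R@p,o+R@q,(0,255,0)))
    t=np.linspace(0,np.pi,13)
    for r in (13,23):
        pts=[np.array([0,r,z])]+[np.array([0,r*np.cos(a),z+68+r*np.sin(a)]) for a in t]+[np.array([0,-r,z])]
        for a,b in zip(pts[:-1],pts[1:]): S.append((o+R@a,o+R@b,(0,255,255)))
    return S
E
python3 - <<'E'
from h import *
S=boxsegs(556,9.5,0.216,0.5)
T=shsegs(472.5,-259,0)
for n in ["scene","top"]:
    p=eyes.capture(n)
    crop(p,S,proj([540,5,50],p),100,75,7,f"pics/{n}1.png") if n=="top" else crop(p,S,proj([540,5,50],p),100,75,7,f"pics/{n}1.png")
    crop(p,T,proj([472,-259,40],p),50,60,8,f"pics/{n}1s.png")
E
python3 -c "
import cv2,glob
for f in ['scene1','top1','scene1s','top1s']: 
  a=cv2.imread(f'pics/{f}.png'); print(a.shape)
  if a.shape[0]>600 or a.shape[1]>800:
    h,w=a.shape[:2]
    if h>w: 
      cv2.imwrite(f'pics/{f}a.png',a[h//2:])
    else: cv2.imwrite(f'pics/{f}a.png',a[:,w//2:])
"
```

```text
(1050, 700, 3)
(1050, 700, 3)
(480, 800, 3)
(480, 800, 3)
```

View pics/scene1a.png

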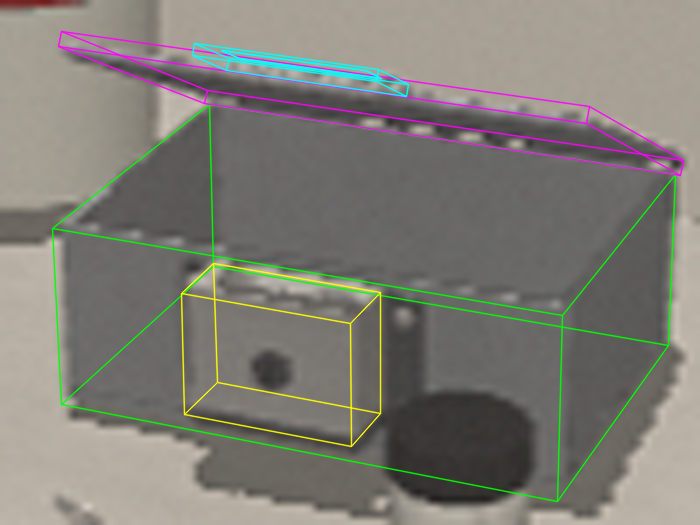

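View pics/top1a.png

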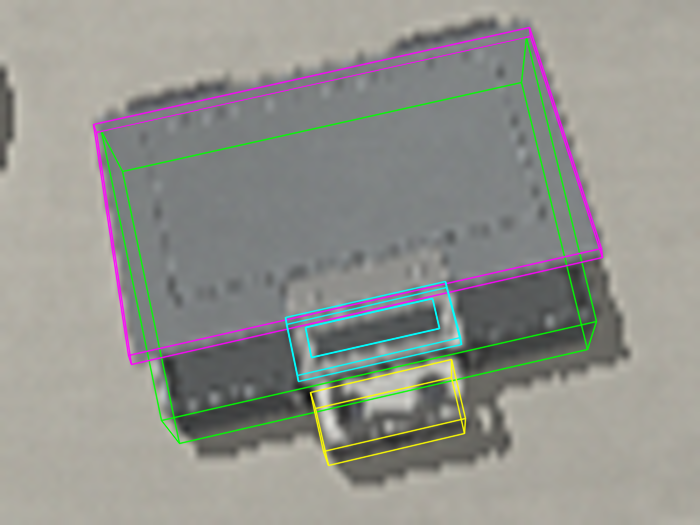

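View pics/scene1s.png

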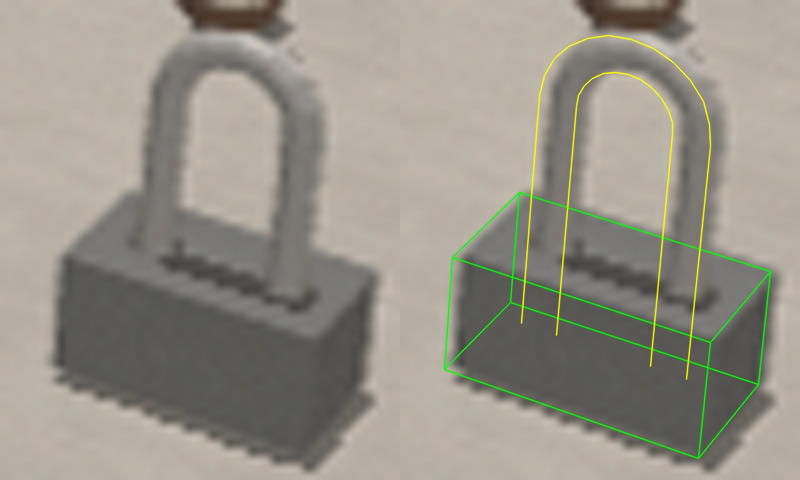

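View pics/top1s.png

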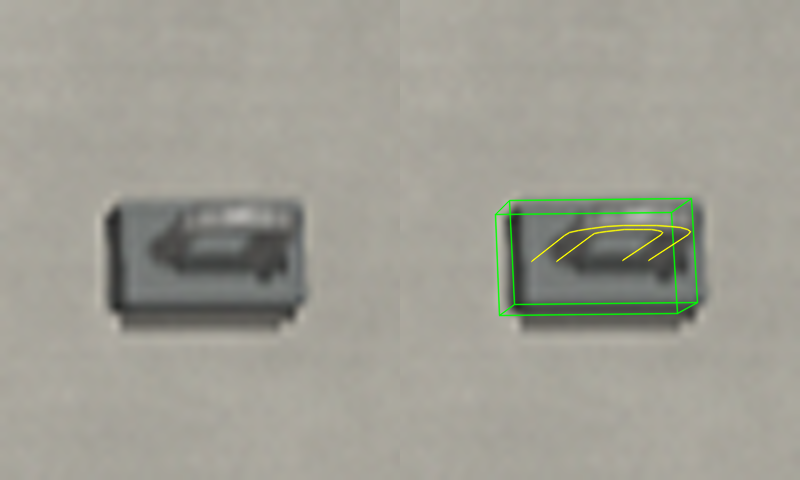

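>>> play_rows:
  targets:
    - [0.1, 0.17, 0.02, 0, 0, 0.25, 0]
    - [0.2, 0.35, 0.02, 0, 0, 0.5, 0]
    - [0.3, 0.52, 0.02, 0, 0, 0.75, 0]
    - [0.4, 0.7, 0.02, 0, 0, 1, 0]
    - [0.4, 0.7, 0.02, 0, 0, 1, 0]
    - [0.4, 0.7, 0.02, 0, 0, 1, 0]
    - [0.4, 0.7, 0.02, 0, 0, 1, 0]
    - [0.4, 0.7, 0.02, 0, 0, 1, 0]

```text
time: 2.0
tool_pos: [393.9, -190.0, 215.6]
orientation: [[0.0, 0.425, 0.905], [-0.0, 0.905, -0.425], [-1.0, -0.0, 0.0]]
force: [0.0, -0.4, -0.0]
grip_width: 17.8
```

>>> play_rows:
  targets:
    - [0.07, 0.12, 0, 0, 0, 0.24, 0]
    - [0.15, 0.24, -0.04, 0, 0, 0.48, 0]
    - [0.22, 0.35, -0.08, 0, 0, 0.7, 0]
    - [0.25, 0.38, -0.12, 0, 0, 0.83, 0]
    - [0.25, 0.38, -0.12, 0, 0, 0.83, 0]
    - [0.25, 0.38, -0.12, 0, 0, 0.83, 0]

```text
time: 2.75
tool_pos: [518.1, -3.0, 155.5]
orientation: [[-0.001, -0.206, 0.979], [-0.001, 0.979, 0.206], [-1.0, -0.001, -0.001]]
force: [-0.5, -0.9, 0.3]
grip_width: 0.6
```

Run:
```python
from h import *
s=manip.state(); print(s["tool_pos"],s["force"],s["time"])
p=eyes.capture("scene"); 
crop(p,[],proj([540,5,80],p),100,75,7,f"pics/c.png")
a=cv2.imread("pics/c.png"); cv2.imwrite("pics/scene2.png",a[:525])
```

```text
[518.11995092  -2.97290359 155.49165744] [-0.53529186 -0.90675832  0.25054589] 2.75
```

View pics/scene2.png

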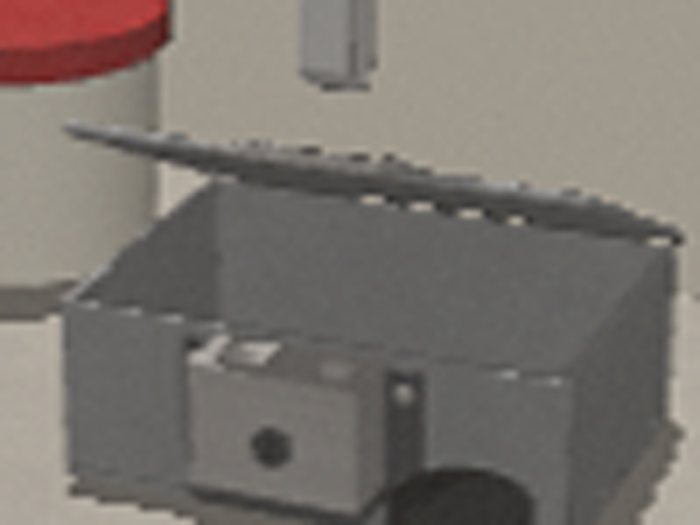

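>>> play_rows:
  targets:
    - [0, 0, -0.03, 0, 0, 0, 0]
    - [0, 0, -0.05, 0, 0, 0, 0]
    - [0, 0, -0.07, 0, 0, 0, 0]
    - [0, 0, -0.09, 0, 0, 0, 0]
    - [0, 0, -0.11, 0, 0, 0, 0]
    - [0, 0, -0.13, 0, 0, 0, 0]
    - [0, 0, -0.145, 0, 0, 0, 0]
    - [0, 0, -0.15, 0, 0, 0, 0]

```text
time: 3.8
tool_pos: [517.8, -1.4, 79.7]
orientation: [[-0.001, -0.208, 0.978], [0.0, 0.978, 0.208], [-1.0, 0.0, -0.001]]
force: [-1.2, -0.4, 1.8]
grip_width: 0.6
```

>>> play_rows:
  targets:
    - [0, 0, -0.004, 0, 0, 0, 0]
    - [0, 0, -0.006, 0, 0, 0, 0]
    - [0, 0, -0.008, 0, 0, 0, 0]
    - [0, 0, -0.01, 0, 0, 0, 0]

```text
time: 4.3
tool_pos: [518.4, -1.5, 75.7]
orientation: [[0.0, -0.208, 0.978], [0.0, 0.978, 0.208], [-1.0, 0.0, 0.0]]
force: [-2.3, -0.2, 7.7]
grip_width: 0.6
```

>>> play_rows:
  targets:
    - [0, 0, -0.002, 0, 0, 0, 0]
    - [0, 0, -0.003, 0, 0, 0, 0]

```text
time: 4.55
tool_pos: [518.4, -1.5, 75.6]
orientation: [[-0.0, -0.208, 0.978], [-0.0, 0.978, 0.208], [-1.0, 0.0, -0.0]]
force: [-5.8, 0.3, 12.3]
grip_width: 0.7
```

>>> play_rows:
  targets:
    - [0, 0, 0.1, 0, 0, 0, 0]
    - [-0.01, -0.05, 0.2, 0, 0, -0.1, 0]
    - [-0.03, -0.17, 0.23, 0, 0, -0.2, 40]
    - [-0.06, -0.29, 0.23, 0, 0, -0.27, 60]
    - [-0.08, -0.41, 0.23, 0, 0, -0.27, 60]
    - [-0.08, -0.5, 0.23, 0, 0, -0.27, 60]
    - [-0.08, -0.5, 0.23, 0, 0, -0.27, 60]
    - [-0.08, -0.5, 0.23, 0, 0, -0.27, 60]

```text
time: 5.55
tool_pos: [478.2, -251.0, 188.6]
orientation: [[-0.0, 0.003, 1.0], [0.001, 1.0, -0.003], [-1.0, 0.001, -0.0]]
force: [-0.0, -0.2, 0.3]
grip_width: 56.8
```

Run:
```python
from h import *
s=manip.state(); print(s["tool_pos"],s["force"],s["time"])
S=boxsegs(556,9.5,0.216,0.0)
for n in ["scene","top"]:
    p=eyes.capture(n)
    c=proj([530,5,60],p); print(n,int(c[0]-50),int(c[1]-37.5))
    crop(p,S,c,100,75,7,"pics/c.png")
    a=cv2.imread("pics/c.png"); cv2.imwrite(f"pics/{n}3.png",a[:525]);cv2.imwrite(f"pics/{n}3o.png",a[525:])
    print([np.round(r["xyz"],1) for t in ("lock_mouth","lid_edge","lid_hinge","lockbox") for r in finder.landmark_of(p,t)[:1]])
    c=proj([472,-259,50],p); print(n,int(c[0]-25),int(c[1]-30))
    crop(p,shsegs(472.5,-259,0),c,50,60,8,f"pics/{n}3s.png")
```

```text
[ 478.21174542 -251.02634428  188.60991326] [-0.03194532 -0.20053022  0.32815714] 5.55
scene 201 167
[array([479.5,  -8. ,  70.4]), array([496.5,  -1.1,  75.2]), array([619.7,  23.3,  66.3]), array([ 5.569e+02,  1.010e+01, -2.000e-01])]
scene 316 218
top 192 153
[array([483.2,  -8.9,  67.8]), array([499.8,  -1.2,  77.1]), array([626.7,  25.8,  69.7]), array([554.4,   9.2,   0.9])]
top 304 179
```

View pics/scene3.png

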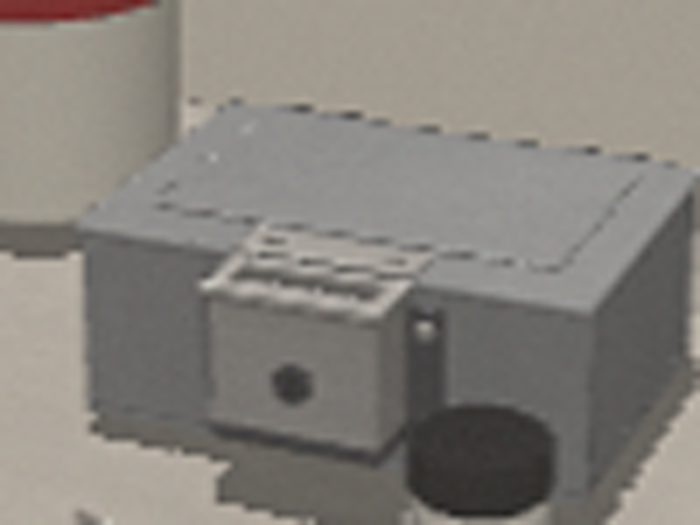

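View pics/top3.png

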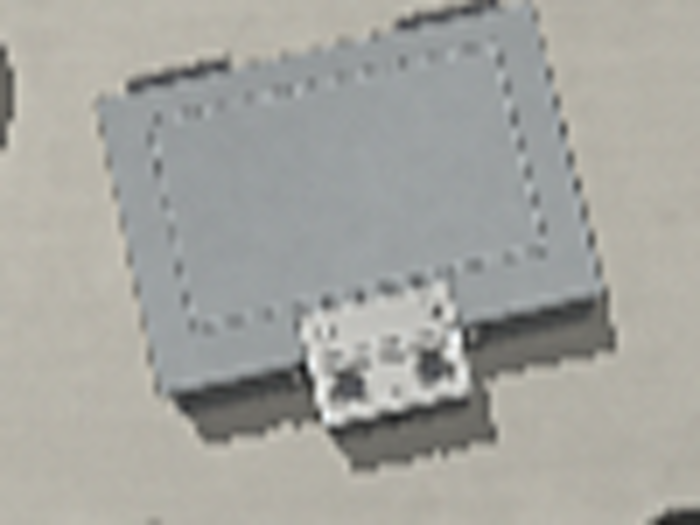

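View pics/top3o.png

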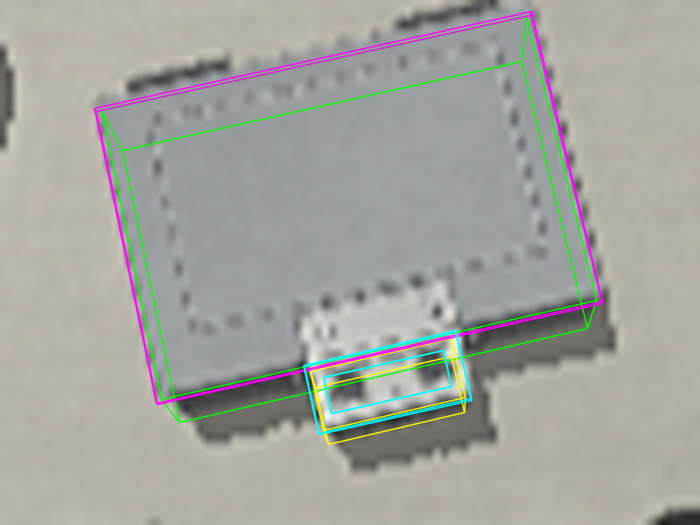

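View pics/scene3o.png

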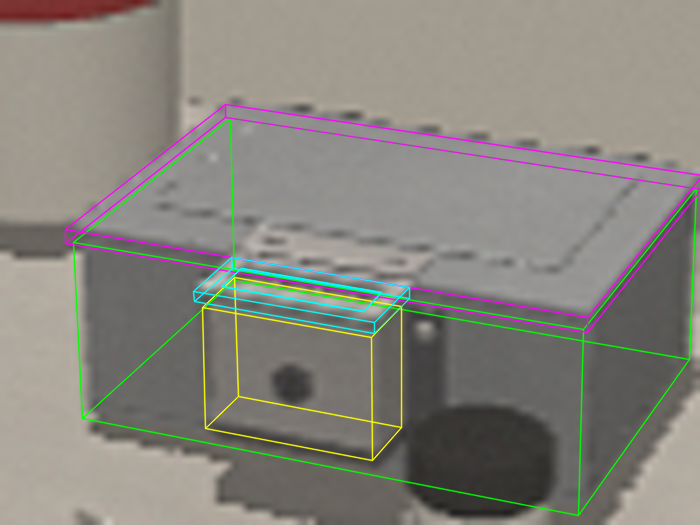

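View pics/scene3s.png

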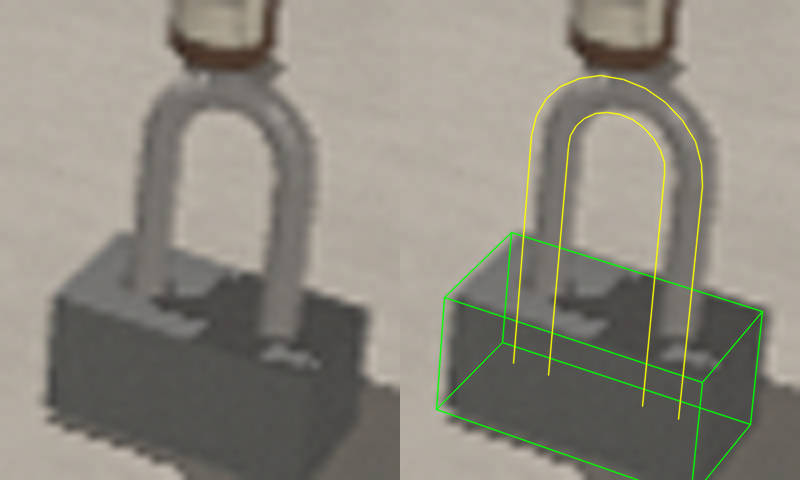

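```bash
cat > fit.py <<'E'
from h import *
from scipy.optimize import least_squares
P={n:eyes.capture(n) for n in("scene","top")}
h=np.array([65,0,70])
pl=lambda x,y,z:np.array([65+x,y,70+z])
C=[("scene",201,167,7,[((-132,97,5.5),(82,222)),((-132,-97,5.5),(590,310)),((0,97,5.5),(228,104)),((-160,33,4.5),(205,285)),((-160,-33,4.5),(378,318)),((-158,31,-48),(212,425)),((-158,-31,-48),(383,458))]),
("top",192,153,7,[((0,97,5.5),(98,97)),((0,-97,5.5),(533,5)),((-132,-97,5.5),(605,292)),((-132,97,5.5),(160,390)),((-160,33,4.5),(325,422)),((-160,-33,4.5),(470,390))])]
def res(t,cams=("scene","top")):
    R=Rz(t[2]);o=np.array([t[0],t[1],0]);r=[]
    for n,x0,y0,s,L in C:
        if n not in cams: continue
        for m,uv in L: r+=list(proj(o+R@pl(*m),P[n])-((np.array(uv)+.5)/s-.5+[x0,y0]))
    return np.array(r)
for cams in (("scene",),("top",),("scene","top")):
    f=least_squares(res,[556,9.5,.216],args=(cams,),x_scale=[1,1,.01]); t=f.x
    print(cams,np.round(t,3),np.round(np.abs(f.fun).max(),2),"mouth",np.round(t[:2]+(Rz(t[2])@[-80,0,0])[:2],1))
# park block
C=[("scene",316,218,8,[((-20,35,34),(50,298)),((20,35,34),(125,235)),((20,-35,34),(368,315)),((-20,35,0),(47,410))]),
("top",0,0,0,[])]
c=proj([472,-259,40],P["top"]);b=proj([472,-259,40],P["scene"])
C[0]=("scene",int(b[0]-25),int(b[1]-30),8,[((-20,35,34),(62,257)),((20,35,34),(135,195)),((20,-35,34),(375,272)),((-20,-35,34),(318,340)),((-20,35,0),(58,375)),((-20,-35,0),(310,465))])
C[1]=("top",int(c[0]-25),int(c[1]-30),8,[((20,35,34),(122,203)),((20,-35,34),(301,203)),((-20,-35,34),(302,304)),((-20,35,34),(120,306))])
pl=lambda x,y,z:np.array([x,y,z])
for cams in (("scene",),("top",),("scene","top")):
    f=least_squares(res,[473,-260,0],args=(cams,),x_scale=[1,1,.01]); t=f.x
    print(cams,np.round(t,3),np.round(np.abs(f.fun).max(),2))
# bow crops
cv2.imwrite("pics/x.png",0*P["top"]["color"])
E
python3 fit.py
```

```text
('scene',) [5.60379e+02 9.07300e+00 2.16000e-01] 1.27 mouth [482.2  -8.1]
('top',) [5.59995e+02 7.83200e+00 2.11000e-01] 0.6 mouth [481.8  -9. ]
('scene', 'top') [5.59963e+02 8.27100e+00 2.13000e-01] 1.15 mouth [481.8  -8.6]
('scene',) [ 4.72923e+02 -2.61985e+02 -9.00000e-03] 0.86
('top',) [ 4.71097e+02 -2.62319e+02 -1.80000e-02] 0.42
('scene', 'top') [ 4.72025e+02 -2.62264e+02 -1.20000e-02] 0.85
```

View pics/top3s.png

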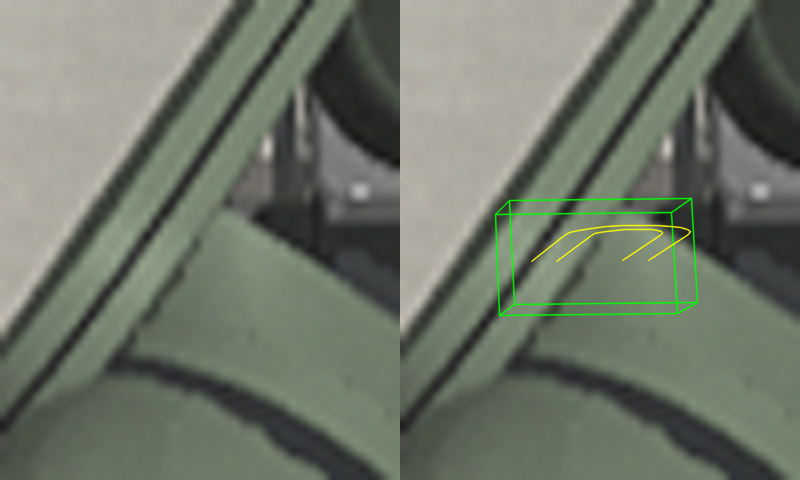

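```bash
cat >> fit.py <<'E'
uv=(np.array([240,214])+.5)/8-.5+[int(c[0]-25),int(c[1]-30)]
print("bow top view z97",onz(uv,97,P["top"]))
for L in (-.06,0,.06):
    q=Rz(-.012)@Ry(L)@np.array([0,0,91])+[472,-262.3,8]; print(L,proj(q,P["scene"])-[int(b[0]-25),int(b[1]-30)],proj(q,P["scene"]), (proj(q,P["scene"])-[int(b[0]-25),int(b[1]-30)]+.5)*8)
E
python3 fit.py | tail -4; python3 -c "
from h import *
print(manip.state()['time'])"
```

```text
bow top view z97 [ 476.4859732  -259.92685462   97.        ]
-0.06 [28.65268356  5.99191832] [343.65268356 228.99191832] [233.22146847  51.93534659]
0 [29.80286982  4.87092254] [344.80286982 227.87092254] [242.4229586   42.96738033]
0.06 [30.9280042   3.90712323] [345.9280042  226.90712323] [251.42403362  35.25698582]
6.25
```

>>> play_rows:
  targets:
    - [-0.004, -0.017, -0.05, 0, 0, 0, 60]
    - [-0.004, -0.017, -0.11, 0, 0, 0, 60]
    - [-0.004, -0.017, -0.17, 0, 0, 0, 60]
    - [-0.004, -0.017, -0.215, 0, 0, 0, 60]
    - [-0.004, -0.017, -0.227, 0, 0, 0, 60]
    - [-0.004, -0.017, -0.227, 0, 0, 0, 30]

```text
time: 7.0
tool_pos: [476.3, -260.2, 75.6]
orientation: [[-0.0, 0.003, 1.0], [0.0, 1.0, -0.003], [-1.0, 0.0, -0.0]]
force: [-0.1, -0.2, -0.6]
grip_width: 53.3
```

Run:
```python
from h import *
s=manip.state(); print(s["tool_pos"],s["force"],s["time"],s["grip_width"])
p=eyes.capture("scene"); c=proj([472,-259,60],p)
crop(p,[],c,60,60,9,"pics/c.png")
a=cv2.imread("pics/c.png"); cv2.imwrite("pics/scene4.png",a[:,:540])
```

```text
[ 476.34606219 -260.16309088   75.5701921 ] [-0.11092681 -0.15927626 -0.60149983] 7.0 53.310626530921915
```

View pics/scene4.png

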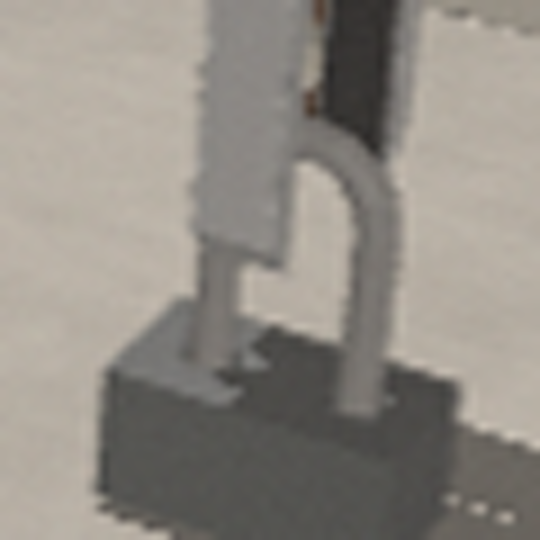

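>>> play_rows:
  targets:
    - [0, 0, 0, 0, 0, 0, 15]
    - [0, 0, 0, 0, 0, 0, 5]
    - [0, 0, 0, 0, 0, 0, 0]
    - [0, 0, 0, 0, 0, 0, 0]
    - [0, 0, 0, 0, 0, 0, 0]
    - [0, 0, 0, 0, 0, 0, 0]
  squeeze: 40

```text
time: 7.8
tool_pos: [476.4, -260.1, 75.5]
orientation: [[0.0, 0.003, 1.0], [-0.0, 1.0, -0.003], [-1.0, -0.0, 0.0]]
force: [-0.1, -0.5, 1.5]
grip_width: 9.0
```

>>> play_rows:
  targets:
    - [0, 0, 0.02, 0, 0, 0, 0]
    - [0, 0, 0.06, 0, 0, 0, 0]
    - [0, 0, 0.12, 0, 0, 0, 0]
    - [0, 0, 0.2, 0, 0, 0, 0]
    - [0, 0, 0.26, 0, 0, 0, 0]
    - [0, 0.1, 0.26, 0, 0, 0.1, 0]
    - [0, 0.2, 0.26, 0, 0, 0.2, 0]
    - [0, 0.3, 0.26, 0, 0, 0.275, 0]
    - [0, 0.36, 0.26, 0, 0, 0.275, 0]
    - [0, 0.36, 0.26, 0, 0, 0.275, 0]

```text
time: 9.05
tool_pos: [475.9, -78.2, 205.8]
orientation: [[0.0, -0.215, 0.977], [0.0, 0.977, 0.215], [-1.0, 0.0, 0.0]]
force: [0.9, -0.2, -1.3]
grip_width: 9.0
```

Run:
```python
from h import *
s=manip.state(); print(s["tool_pos"],s["force"],s["time"],s["grip_width"])
for n in("scene","top"):
    p=eyes.capture(n); cv2.imwrite(f"pics/{n}5f.png",p["color"])
    c=proj([s["tool_pos"][0],s["tool_pos"][1],170],p); print(n,int(c[0]-30),int(c[1]-30))
    crop(p,shsegs(s["tool_pos"][0],s["tool_pos"][1],.213,s["tool_pos"][2]+19-86,False),c,60,60,9,"pics/c.png")
    a=cv2.imread("pics/c.png"); cv2.imwrite(f"pics/{n}5.png",a[:,:540]);  cv2.imwrite(f"pics/{n}5o.png",a[:,540:])
```

```text
[475.91867222 -78.21156273 205.76814212] [ 0.85353649 -0.1743826  -1.33835552] 9.05 8.99407657654305
scene 238 145
top 242 171
```

View pics/scene5.png

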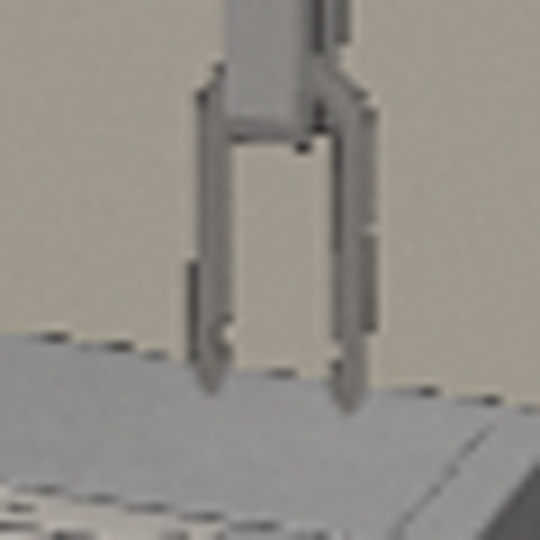

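View pics/scene5o.png

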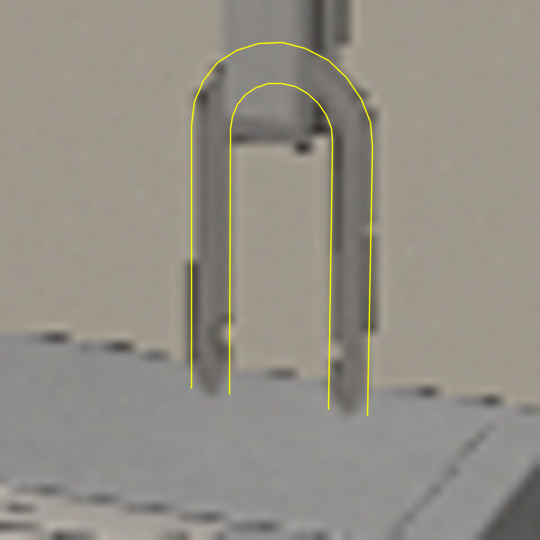

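View pics/top5f.png

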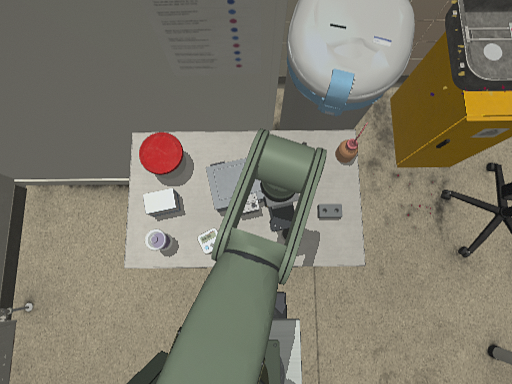

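>>> play_rows:
  targets:
    - [0.004, 0.07, 0, 0, 0, 0, 0]
    - [0.012, 0.14, 0, 0, 0, 0, 0]
    - [0.012, 0.14, -0.05, 0, 0, 0, 0]
    - [0.012, 0.14, -0.1, 0, 0, 0, 0]
    - [0.012, 0.14, -0.118, 0, 0, 0, 0]
    - [0.012, 0.14, -0.118, 0, 0, 0, 0]

```text
time: 9.9
tool_pos: [482.1, -10.9, 146.1]
orientation: [[-0.001, -0.21, 0.978], [0.0, 0.978, 0.21], [-1.0, 0.0, -0.001]]
force: [0.4, 0.1, -1.2]
grip_width: 8.9
```

Run:
```python
from h import *
s=manip.state(); print(s["tool_pos"],s["force"],s["time"],s["grip_width"])
x,y,z=s["tool_pos"]
for n in("scene","top"):
    p=eyes.capture(n)
    c=proj([x,y,100],p)
    S=shsegs(x,y,.213,z+19-86,False)
    B=boxsegs(560.2,8.8,.214,0)
    crop(p,S+[b for b in B if b[2]!=(0,255,0)],c,60,60,9,"pics/c.png")
    a=cv2.imread("pics/c.png"); cv2.imwrite(f"pics/{n}6.png",a[:,:540]);  cv2.imwrite(f"pics/{n}6o.png",a[:,540:])
```

```text
[482.05413303 -10.8895646  146.09049745] [ 0.44863113  0.05940475 -1.24587407] 9.9 8.860678183148096
```

View pics/scene6.png

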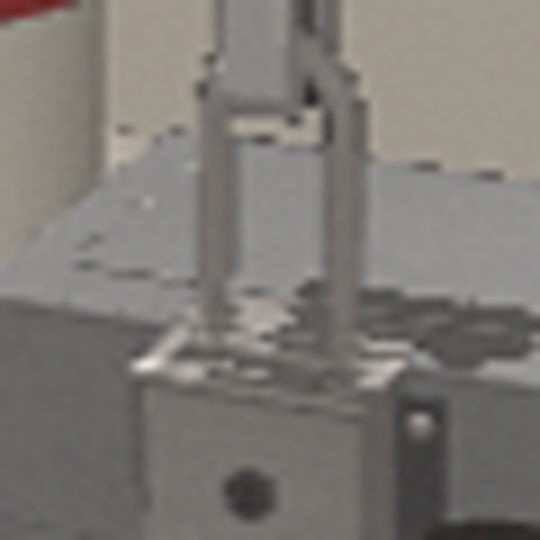

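View pics/scene6o.png

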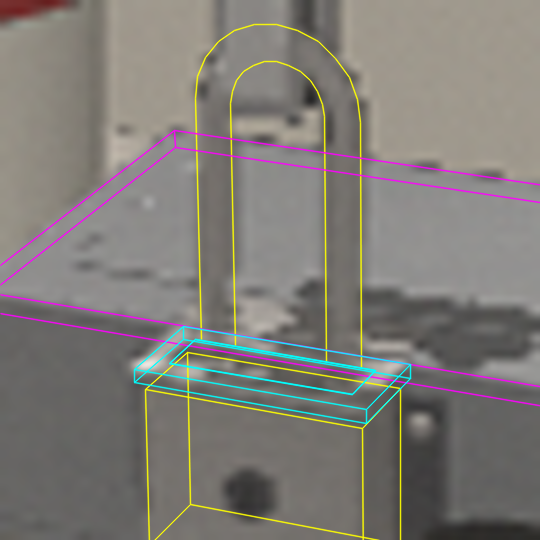

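View pics/top6.png

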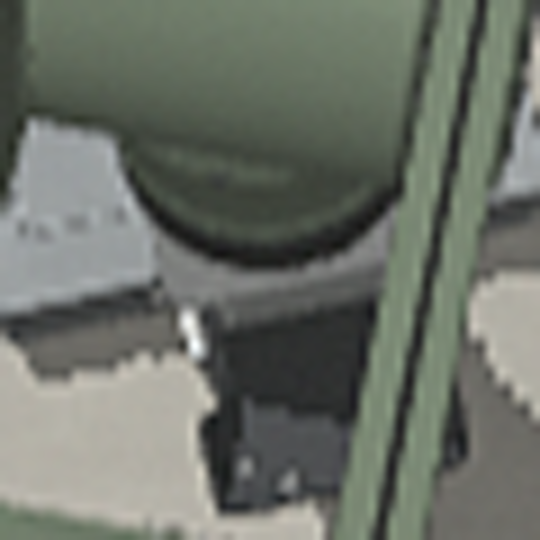

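>>> play_rows:
  targets:
    - [0, 0.005, 0, 0, 0, 0, 0]
    - [0, 0.005, -0.008, 0, 0, 0, 0]
    - [0, 0.005, -0.016, 0, 0, 0, 0]
    - [0, 0.005, -0.022, 0, 0, 0, 0]
    - [0, 0.005, -0.022, 0, 0, 0, 0]

```text
time: 10.62
tool_pos: [481.9, -7.5, 135.0]
orientation: [[-0.001, -0.212, 0.977], [0.0, 0.977, 0.212], [-1.0, 0.0, -0.001]]
force: [0.3, 1.0, -1.5]
grip_width: 8.9
```

>>> play_rows:
  targets:
    - [0, -0.0015, -0.004, 0, 0, 0, 0]
    - [0, -0.0015, -0.008, 0, 0, 0, 0]
    - [0, -0.0015, -0.008, 0, 0, 0, 0]

```text
time: 11.0
tool_pos: [482.4, -8.3, 131.4]
orientation: [[0.0, -0.211, 0.977], [0.0, 0.977, 0.211], [-1.0, 0.0, 0.0]]
force: [1.1, 0.7, -1.3]
grip_width: 9.1
```

>>> play_rows:
  targets:
    - [0, 0, -0.004, 0, 0, 0, 0]
    - [0, 0, -0.008, 0, 0, 0, 0]
    - [0, 0, -0.008, 0, 0, 0, 0]

```text
time: 11.38
tool_pos: [482.7, -8.1, 127.6]
orientation: [[0.001, -0.212, 0.977], [0.0, 0.977, 0.212], [-1.0, 0.0, 0.001]]
force: [1.4, 1.8, 0.5]
grip_width: 8.9
```

>>> play_rows:
  targets:
    - [0.001, 0.001, -0.003, 0, 0, 0, 0]
    - [0.001, 0.001, -0.006, 0, 0, 0, 0]
    - [0.001, 0.001, -0.006, 0, 0, 0, 0]

```text
time: 11.75
tool_pos: [483.4, -7.7, 124.9]
orientation: [[0.001, -0.212, 0.977], [0.0, 0.977, 0.212], [-1.0, -0.0, 0.001]]
force: [1.7, 2.3, 4.6]
grip_width: 8.6
```

Run:
```python
from h import *
s=manip.state(); print(s["tool_pos"],s["force"],s["wrist_torque"],s["time"],s["grip_width"])
x,y,z=s["tool_pos"]
for n in("scene",):
    p=eyes.capture(n)
    c=proj([x,y,90],p)
    S=shsegs(x,y,.213,z+19-86,False)
    crop(p,S,c,50,60,10,"pics/c.png")
    a=cv2.imread("pics/c.png"); print(a.shape); cv2.imwrite(f"pics/{n}7.png",cv2.resize(a,None,fx=.8,fy=.8))
```

```text
[483.38972018  -7.74408769 124.93213786] [1.7112872  2.2667716  4.62842341] [ 0.39190334 -0.31821921  0.00400162] 11.75 8.631880846281813
(600, 1000, 3)
```

View pics/scene7.png

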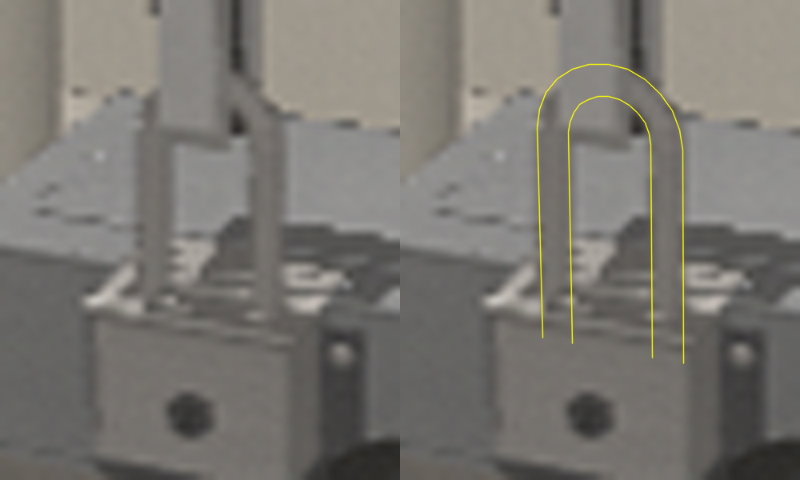

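>>> play_rows:
  targets:
    - [0.002, 0.002, 0, 0, 0, 0, 0]
    - [0.002, 0.002, 0, 0, 0, 0, 0]

```text
time: 12.05
tool_pos: [483.8, -7.0, 124.5]
orientation: [[-0.0, -0.212, 0.977], [-0.001, 0.977, 0.212], [-1.0, -0.0, -0.0]]
force: [1.1, 1.4, 5.1]
grip_width: 8.8
```

>>> play_rows:
  targets:
    - [0.001, 0.002, -0.003, 0, 0, 0, 0]
    - [0.001, 0.002, -0.006, 0, 0, 0, 0]
    - [0.001, 0.002, -0.006, 0, 0, 0, 0]

```text
time: 12.42
tool_pos: [484.1, -6.1, 121.2]
orientation: [[-0.0, -0.212, 0.977], [-0.001, 0.977, 0.212], [-1.0, -0.0, -0.001]]
force: [-0.6, -0.9, 2.9]
grip_width: 9.2
```

>>> play_rows:
  targets:
    - [0, -0.001, -0.003, 0, 0, 0, 0]
    - [0, -0.001, -0.006, 0, 0, 0, 0]
    - [0, -0.001, -0.009, 0, 0, 0, 0]
    - [0, -0.001, -0.009, 0, 0, 0, 0]

```text
time: 12.92
tool_pos: [484.8, -6.4, 117.6]
orientation: [[0.001, -0.212, 0.977], [-0.0, 0.977, 0.212], [-1.0, -0.0, 0.001]]
force: [-1.2, 0.0, 7.2]
grip_width: 8.6
```

>>> play_rows:
  targets:
    - [0, 0, -0.003, 0, 0, 0, 0]
    - [0, 0, -0.006, 0, 0, 0, 0]
    - [0, 0, -0.006, 0, 0, 0, 0]

```text
time: 13.3
tool_pos: [484.7, -6.3, 114.4]
orientation: [[0.001, -0.212, 0.977], [-0.0, 0.977, 0.212], [-1.0, -0.0, 0.001]]
force: [-1.1, -0.4, 5.9]
grip_width: 9.0
```

>>> play_rows:
  targets:
    - [0, 0, -0.003, 0, 0, 0, 0]
    - [0, 0, -0.006, 0, 0, 0, 0]
    - [0, 0, -0.006, 0, 0, 0, 0]

```text
time: 13.68
tool_pos: [484.7, -6.4, 111.4]
orientation: [[0.001, -0.212, 0.977], [-0.0, 0.977, 0.212], [-1.0, -0.0, 0.001]]
force: [-0.1, -0.1, 7.1]
grip_width: 9.1
```

>>> play_rows:
  targets:
    - [0, 0, -0.002, 0, 0, 0, 0]
    - [0, 0, -0.004, 0, 0, 0, 0]
    - [0, 0, -0.004, 0, 0, 0, 0]

```text
time: 14.05
tool_pos: [484.7, -6.3, 109.4]
orientation: [[0.001, -0.212, 0.977], [-0.0, 0.977, 0.212], [-1.0, -0.0, 0.001]]
force: [0.6, 0.7, 6.5]
grip_width: 8.7
```

>>> play_rows:
  targets:
    - [0, 0, -0.002, 0, 0, 0, 0]
    - [0, 0, -0.004, 0, 0, 0, 0]
    - [0, 0, -0.004, 0, 0, 0, 0]

```text
time: 14.42
tool_pos: [484.7, -6.4, 107.4]
orientation: [[0.001, -0.212, 0.977], [-0.0, 0.977, 0.212], [-1.0, -0.0, 0.001]]
force: [0.4, 0.2, 7.5]
grip_width: 8.6
```

>>> play_rows:
  targets:
    - [0, 0, -0.002, 0, 0, 0, 0]
    - [0, 0, -0.004, 0, 0, 0, 0]
    - [0, 0, -0.004, 0, 0, 0, 0]

```text
time: 14.8
tool_pos: [485.3, -6.4, 106.4]
orientation: [[0.002, -0.212, 0.977], [-0.0, 0.977, 0.212], [-1.0, -0.001, 0.002]]
force: [-0.3, 0.1, 11.5]
grip_width: 9.0
```

>>> play_rows:
  targets:
    - [0, 0, -0.001, 0, 0, 0, 0]
    - [0, 0, -0.002, 0, 0, 0, 0]
    - [0, 0, -0.002, 0, 0, 0, 0]

```text
time: 15.18
tool_pos: [485.8, -6.5, 106.2]
orientation: [[0.003, -0.212, 0.977], [-0.0, 0.977, 0.212], [-1.0, -0.001, 0.003]]
force: [-1.6, 1.0, 14.4]
grip_width: 9.3
```

>>> play_rows:
  targets:
    - [0, 0, 0.003, 0, 0, 0, 0]
    - [0, 0, 0.006, 0, 0, 0, 0]
    - [0, 0, 0.008, 0, 0, 0, 0]
    - [0, 0, 0.008, 0, 0, 0, 0]

```text
time: 15.68
tool_pos: [484.6, -6.4, 108.4]
orientation: [[0.001, -0.212, 0.977], [-0.0, 0.977, 0.212], [-1.0, -0.0, 0.001]]
force: [-0.3, 0.2, 5.3]
grip_width: 8.9
```

>>> play_rows:
  targets:
    - [0, 0, 0.003, 0, 0, 0, 0]
    - [0, 0, 0.005, 0, 0, 0, 0]
    - [0, 0, 0.005, 0, 0, 0, 0]

```text
time: 16.05
tool_pos: [483.7, -6.3, 109.7]
orientation: [[-0.001, -0.212, 0.977], [0.0, 0.977, 0.212], [-1.0, 0.0, -0.001]]
force: [1.0, -1.4, -1.4]
grip_width: 8.8
```

>>> play_rows:
  targets:
    - [0, 0, 0.002, 0, 0, 0, 0]
    - [0, 0, 0.004, 0, 0, 0, 0]
    - [0, 0, 0.004, 0, 0, 0, 0]

```text
time: 16.42
tool_pos: [482.3, -6.0, 110.2]
orientation: [[-0.004, -0.212, 0.977], [0.001, 0.977, 0.212], [-1.0, 0.001, -0.004]]
force: [2.5, -0.4, -15.3]
grip_width: 8.9
```

>>> play_rows:
  targets:
    - [0, 0, -0.006, 0, 0, 0, 0]
    - [0, 0, -0.008, 0, 0, 0, 0]
    - [0, 0, -0.008, 0, 0, 0, 0]

```text
time: 16.8
tool_pos: [484.9, -6.3, 109.7]
orientation: [[0.001, -0.212, 0.977], [-0.0, 0.977, 0.212], [-1.0, -0.0, 0.001]]
force: [-1.4, -0.5, 1.5]
grip_width: 9.0
```

>>> play_rows:
  targets:
    - [0, 0, 0, 0, 0, 0, 20]
    - [0, 0, 0, 0, 0, 0, 40]
    - [0, 0, 0, 0, 0, 0, 50]
    - [0, 0, 0, 0, 0, 0, 50]
    - [0, 0, 0, 0, 0, 0, 50]
    - [0, 0, 0.05, 0, 0, 0, 50]
    - [0, 0, 0.12, 0, 0, 0, 50]
    - [0, 0, 0.2, 0, 0, 0, 50]
    - [0, -0.1, 0.24, 0, 0, 0, 50]
    - [0, -0.22, 0.24, 0, 0, 0, 50]

```text
time: 18.05
tool_pos: [486.0, -117.2, 231.3]
orientation: [[0.006, -0.215, 0.977], [-0.002, 0.977, 0.215], [-1.0, -0.003, 0.005]]
force: [1.1, -0.2, -0.3]
grip_width: 49.8
```

>>> play_rows:
  targets:
    - [-0.04, -0.1, 0, 0, 0, 0, 50]
    - [-0.08, -0.2, 0, 0, 0, 0, 50]
    - [-0.1, -0.3, 0, 0, 0, 0, 50]
    - [-0.1, -0.4, 0, 0, 0, 0, 50]
    - [-0.1, -0.45, 0, 0, 0, 0, 50]
    - [-0.1, -0.45, 0, 0, 0, 0, 50]

```text
time: 18.8
tool_pos: [434.1, -342.1, 228.0]
orientation: [[-0.0, -0.21, 0.978], [0.001, 0.978, 0.21], [-1.0, 0.001, -0.0]]
force: [0.0, 0.9, 0.2]
grip_width: 49.9
```

Run:
```python
from h import *
s=manip.state(); print(s["tool_pos"],s["force"],s["time"],s["grip_width"])
for n in("scene","top"):
    p=eyes.capture(n); cv2.imwrite(f"pics/{n}9f.png",p["color"])
    c=proj([484,-6,90],p)
    S=shsegs(483,-7.5,.213,68-25,False)
    crop(p,S,c,50,60,10,"pics/c.png")
    a=cv2.imread("pics/c.png"); cv2.imwrite(f"pics/{n}9.png",cv2.resize(a,None,fx=.8,fy=.8))
```

```text
[ 434.07637863 -342.06369824  228.0253453 ] [0.03407692 0.86311662 0.21352718] 18.8 49.919826645733984
```

View pics/scene9.png

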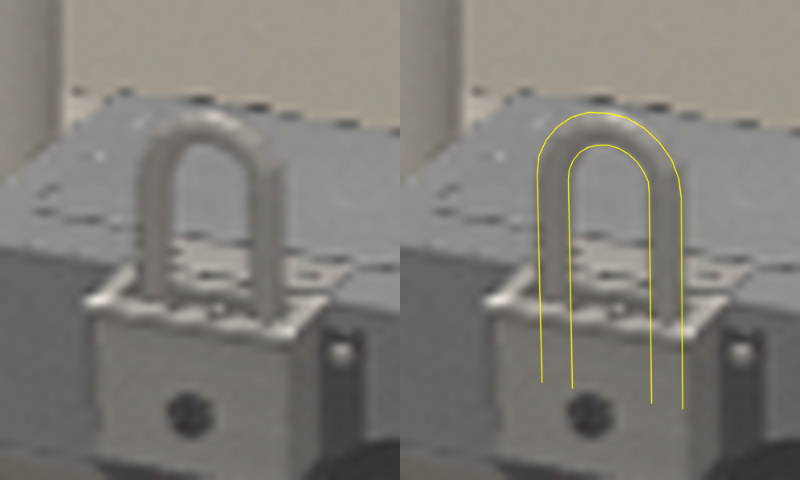

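View pics/top9f.png

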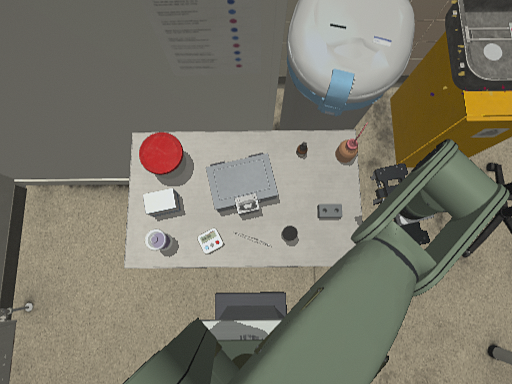

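View pics/scene9f.png

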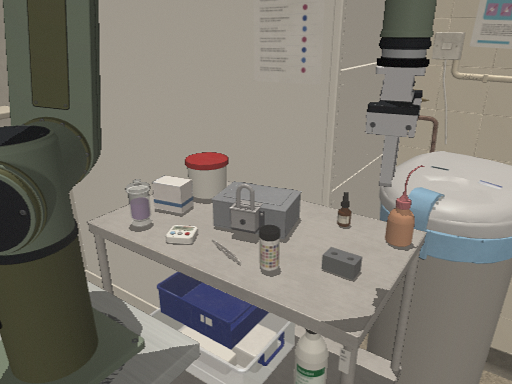

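>>> play_rows:
  targets:
    - [0.02, 0.12, 0, 0, 0, 0, 0]
    - [0.04, 0.24, 0, 0, 0, 0, 0]
    - [0.06, 0.36, 0, 0, 0, 0, 0]
    - [0.08, 0.48, 0, 0, 0, 0, 0]
    - [0.1, 0.6, 0, 0, 0, 0, 0]
    - [0.1, 0.669, 0, 0, 0, 0, 0]
    - [0.1, 0.669, -0.07, 0, 0, 0, 0]
    - [0.1, 0.669, -0.14, 0, 0, 0, 0]
    - [0.1, 0.669, -0.17, 0, 0, 0, 0]
    - [0.1, 0.669, -0.17, 0, 0, 0, 0]

```text
time: 20.15
tool_pos: [483.2, -5.8, 142.8]
orientation: [[-0.002, -0.213, 0.977], [0.001, 0.977, 0.213], [-1.0, 0.001, -0.002]]
force: [0.4, -0.7, 0.1]
grip_width: 0.2
```

>>> play_rows:
  targets:
    - [0.001, -0.002, -0.006, 0, 0, 0, 0]
    - [0.001, -0.002, -0.01, 0, 0, 0, 0]
    - [0.001, -0.002, -0.014, 0, 0, 0, 0]
    - [0.001, -0.002, -0.017, 0, 0, 0, 0]
    - [0.001, -0.002, -0.017, 0, 0, 0, 0]

```text
time: 20.78
tool_pos: [484.7, -7.9, 134.9]
orientation: [[-0.0, -0.211, 0.977], [0.0, 0.977, 0.211], [-1.0, 0.0, -0.0]]
force: [-0.2, 0.1, 0.3]
grip_width: 0.3
```

>>> play_rows:
  targets:
    - [0, 0, -0.002, 0, 0, 0, 0]
    - [0, 0, -0.004, 0, 0, 0, 0]
    - [0, 0, -0.004, 0, 0, 0, 0]

```text
time: 21.15
tool_pos: [484.9, -7.8, 133.0]
orientation: [[0.0, -0.212, 0.977], [-0.0, 0.977, 0.212], [-1.0, -0.0, 0.0]]
force: [0.1, -0.2, 0.2]
grip_width: 0.6
```

>>> play_rows:
  targets:
    - [0, 0, -0.002, 0, 0, 0, 0]
    - [0, 0, -0.004, 0, 0, 0, 0]
    - [0, 0, -0.004, 0, 0, 0, 0]

```text
time: 21.52
tool_pos: [486.2, -8.0, 132.3]
orientation: [[0.003, -0.212, 0.977], [-0.0, 0.977, 0.212], [-1.0, -0.001, 0.003]]
force: [0.4, 0.1, 6.2]
grip_width: 0.7
```

>>> play_rows:
  targets:
    - [0, 0, 0.03, 0, 0, 0, 0]
    - [0, 0, 0.1, 0, 0, 0, 0]
    - [0, 0, 0.2, 0, 0, 0, 0]
    - [0, -0.1, 0.2, 0, 0, 0, 0]
    - [-0.03, -0.22, 0.2, 0, 0, 0, 0]
    - [-0.05, -0.34, 0.2, 0, 0, 0, 0]
    - [-0.05, -0.46, 0.2, 0, 0, 0, 0]
    - [-0.05, -0.5, 0.2, 0, 0, 0, 0]
    - [-0.05, -0.5, 0.2, 0, 0, 0, 0]

```text
time: 22.65
tool_pos: [459.5, -258.3, 230.9]
orientation: [[-0.0, -0.21, 0.978], [0.001, 0.978, 0.21], [-1.0, 0.001, -0.0]]
force: [-0.4, -0.2, 0.6]
grip_width: 0.5
```

Run:
```python
from h import *
s=manip.state(); print(s["tool_pos"],s["time"])
p=eyes.capture("scene"); c=proj([484,-6,90],p)
crop(p,shsegs(483,-7.5,.213,68-26,False),c,50,60,10,"pics/c.png")
a=cv2.imread("pics/c.png"); cv2.imwrite("pics/scene10.png",cv2.resize(a,None,fx=.8,fy=.8))
```

```text
[ 459.48425603 -258.32186508  230.90594993] 22.65
```

View pics/scene10.png

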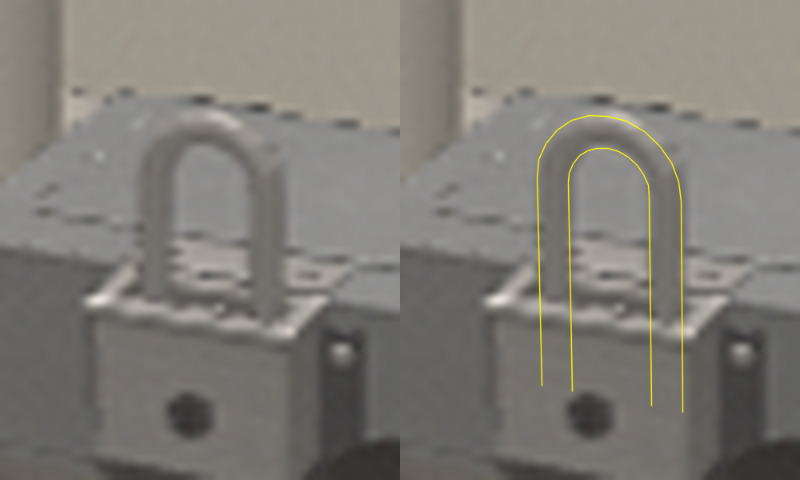

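The picture shows the shackle upright in the lock, with its legs through the hasp slot at about (155,295) and (270,310). The lid is shut and nothing is touching the shackle.

```bash
python3 -c "
from station import order
print(order.hand_in())"
```

```text
the job is handed in; nothing more can be done
None
```

The lid is closed and the shackle is locked in place through the hasp slot. I handed the job in at about 23 s on the robot's clock.

- **Lid:** I pushed it shut with closed fingertips until it stopped at 75.6 mm, against 75.5 mm nominal. The force reached about 12 N.
- **Pressing home:** I lowered the shackle through the slot in 2–4 mm steps. Resistance was about 5–8 N until it met a firm stop. The highest force I saw was 14.4 N, read only at the end of each move, well under the 40 N limit.
- **Locked check:** An upward pull of about 15 N did not bring it out. After I let go, it stayed put in the pictures.
- **Depth check:** Touching the top of the bow lightly with closed fingers (6 N) put the shackle about 26–27 mm in, past the 24 mm that means it has clicked. The camera overlay and the tool height during the pull suggested about 25 mm, so the methods differ by 1–2 mm, but all of them are past the click.
- **Other items:** They look unmoved in the overview pictures taken after the first release. I compared them only by eye and did not look again after the depth check.

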